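Lengthen the rotor rest by one hole

TASK

The rotor rest on the bench is one hole too short: wind its clamp crank counter-clockwise (seen from above) right to its stop, about two full turns, then pull the plunger knob up out of its hole, slide the section to the very next hole away from the fixed end rest, and press the plunger fully home there. Finish while still holding the knob pressed fully down, because its tired spring lifts the pin a little when it is let go. Leave the loose things on the bench where they are.

Things in the scene. Friction and masses are not known exactly. Their poses are not given: they have to be found in the camera images.
- stand: Fixed rotor rest, bolted down: slotted steel rail 520 mm long, 50 mm wide, top at z = 55 mm, on grey feet 110 mm wide. Origin: on the bench under the rail's middle; y runs along the rail from the fixed V end rest (y = -240 mm, 130 mm high) to the free end, x across, z up. Slots 40 mm apart along y, each 10 mm long. Position and yaw vary.
- section_slide (a joint): Travel of the section in m: 0 at the start, growing along the stand's +y; next hole at 0.040. Friction about 2.5 N plus pin drag; locked while the plunger pin or clamp foot is in a slot. The section: aluminium saddle 245 mm long, 68 mm wide, top at z = 69 mm, with crank, plunger and a second V rest (130 mm high, at the stand's y = -148 mm when travel is 0).
- crank_axis (a point): Point on the crank's vertical axis, 100 mm above the bench, on the section's middle line, 120 mm from the plunger towards the fixed end rest. It moves with the section.
- crank_turn (a joint): Clamp crank in rad: 0 clamped, growing counter-clockwise seen from above, hard stop at 12.57 (two turns). Starts between 0 and 1.5. Takes about 0.05 N m and stays where left; lifts the clamp foot out of the rail (free from about 10). At 0 and 12.57 its arm points along the stand's +x.
- crank_grip (a point): Middle of the crank's upright black grip, at z = 125 mm: a barrel 18 to 20 mm thick, 45 mm high (z = 99 to 144 mm), which spins freely on the crank arm, 45 mm from the crank's axis. The arm's top face is at z = 98 mm.
- plunger: The index plunger: a black round knob 26 mm across and 30 mm high on an 8 mm pin with a round end, upright on the section. Origin: on its axis at the knob's underside, 88 mm above the bench when fully home. The section's steel boss under the knob is 24 mm across, its top at z = 84 mm.
- plunger_grip (a point): Point to grip, on the knob's axis 20 mm above its underside: z = 108 mm when fully home, plus the lift.
- plunger_lift (a joint): Plunger above fully home, in m: 0 home (hard stop), 0.018 fully pulled. Its spring (900 N/m) centres it at 0.005, where it rests when let go over a hole: caught but not home. Pressing it home takes about 4.5 N, pulling it to 0.015 about 9 N. The pin is clear of the rail above 0.012; between holes it rides on the rail at 0.012.
- next_hole (a point): The slot in the rail's top face (z = 55 mm) into which the plunger pin must go, 40 mm from the first one along the stand's +y. It is fixed to the stand.
- screwdriver: Loose, leave alone: yellow-handled screwdriver 200 mm long lying beyond the rail.
- wrench: Loose, leave alone: steel wrench 150 mm long lying before the rail.
- bearing: Loose, leave alone: ball bearing, a steel ring 40 mm across, 12 mm high, before the rail.
- oiler: Loose, leave alone: oil bottle 130 mm high, on the left of the bench.
- tape: Loose, leave alone: roll of black tape 90 mm across, 24 mm high, on the left.
- motor: Loose, leave alone: small open motor 75 mm wide, 89 mm high with its shaft, on the right.
- mixer_base: Loose, leave alone: steel mixer base shaped like a cup, 110 mm across, 100 mm high, on the right.

How it is judged:
By the outcome, as a careful person would: the job done as asked, in the order asked, and still so for the second after the job is handed in, while the arm keeps its last pose, push and grip.
It also fails if it takes over 62 s, if anything falls off the work surface, if the arm or the gripper's body presses on something with over 40 N, if the wrist force passes 120 N, or if a joint passes its speed limit or range.

ROBOT

A 7-joint arm with a two-finger parallel gripper is mounted at the origin on the work surface. World frame = base frame: x ahead of the robot, y to its left, z up, the work surface at z = 0. Lengths are in m, angles in rad, forces in N, time in s.
With the tool pointing down it reaches from about 0.4 to 0.85 m from the base axis. Payload 4.5 kg.
Tool frame: the origin (TCP) lies midway between the tips of the shut fingers; the grasp point (between the pads) lies 19 mm behind it; z points along the fingers, y is the line along which they close (so a half turn about z gives the same grasp; the last joint's range is limited). The gripper opens to 88 mm and grips with 3 to 60 N. Pads are 18 mm wide; open, the fingers measure 123 mm over their backs; the gripper's body (75 mm by 187 mm) begins 45 mm behind the grasp point.
Start: joints at [1.27, 0.689, -0.195, 1.565, 0.157, 0.902, -0.215], TCP at [0.205, -0.59, 0.239] pointing down, gripper open.
Joint ranges: [-3.01, 3.01], [-0.46, 2.08], [-1.47, 1.51], [0.13, 2.56], [-1, 4.14], [0.04, 2.09], [-2.66, 2.66]. Speed limits (rad/s): [2.57, 2.57, 3.14, 3.14, 3.14, 3.14, 3.14].

INTERFACE

Orientations are given as a unit quaternion [x, y, z, w].
In Python, from plant import r, eyes, finish_job gives the robot as it stands. The module is installed in compiled form; this text tells all that it offers.
- The arm moves only by the tool move_arm, never from a script. Its argument "motion" is a list of rows, each a list of 7 numbers: the shift along the tool's x, y, z in mm, then the turn, a rotation vector about the tool's x, y, z in degrees, then the closure, from 0 (fully open) to 1 (shut). A call has 1 to 5 rows; each row is the pose to reach, as a shift and turn from the pose commanded when the call began, along the tool's axes at that moment; what a row does not reach only later rows make up. A row lasts 1/8 s, in which the tool goes at most 62.5 mm and 10.7 degrees, less where a joint would pass 70% of its speed; a pose out of reach is approached as far as the arm can. A call with a gripper value outside its range is refused whole. The fingers move at their own pace and stop on an object; "newtons" is the grip in N (left out, the last holds). Time passes only in rows, so rows that repeat a pose let the fingers close. It gives the time, the measured TCP pose, the force, the opening and the grip force at its end, in the units of the state.
- r.get_state(): the state, without advancing time (a new reading comes with each control period).
- eyes.snapshot(name): name is "side" or "top" or "wrist"; returns a dict with "frame" (400x640x3 uint8, red, green, blue), "z_map" (400x640 float32, m along the optical axis (not along the pixel's ray), 0 where there is no reading), "intrinsics" (3x3 intrinsics, pixels), "world_to_cam" (4x4, takes a point from world to camera coordinates). Camera axes: x right, y down, z forward; pixel columns grow to the right and rows downward; lengths in m; the calibration is good to about 2 mm. A picture is of the moment at which its call begins.
- finish_job(): hands the job in; it is judged then, once.
The state is a dict: "clock": time; "q": joint angles; "qd": joint speeds; "joint_torque": joint torques, N m; "tool_pos": TCP position; "eef_rot": TCP orientation; "contact_force": force on the tool from outside, world axes, zero at the start; "moment": the same for the moment, N m; "opening": opening from 0.0 (shut) to 1.0 (fully open); "finger_force": force on a finger pad.
Only numpy, scipy, OpenCV 4.12 (cv2) and the standard library are available. Lean on these libraries where they do the work, as an engineer would, in place of code of your own. Each camera call takes 0.05 s, during which the arm holds its last target. There are 200 camera calls.

## Working session

There is one attempt and no reset: what is moved stays moved. The work goes in short steps, Python scripts to look and compute and a tool call to move; the robot and the scene stay as the last step left them, time stands still between calls to the robot, and variables do not carry over. Pictures are saved under pics/ and viewed, at most 10 in all, crops included, and the job is handed in when it is done.

Besides the shell and the picture viewer there is one more tool, called after ">>>" in YAML: its name, and indented under it one key for each argument. move_arm: Moves the arm, as the interface text tells. Its arguments: {"type":"object","properties":{"motion":{"type":"array","items":{"type":"array","items":{"type":"number"}}},"newtons":{"type":"number"}},"required":["motion"]}

```bash
mkdir -p pics
cat > h.py <<'E'
import numpy as np, cv2
from plant import r, eyes, finish_job
from scipy.spatial.transform import Rotation as R
def snap(n,f):
    s=eyes.snapshot(n); cv2.imwrite(f,s["frame"][:,:,::-1]); np.savez(f[:-4]+".npz",**s); return s
def w(s,u,v,z=None):
    K=s["intrinsics"];T=np.linalg.inv(s["world_to_cam"])
    d=np.linalg.inv(K)@[u,v,1]
    if z is None:
        return (T@np.r_[d*s["z_map"][int(v),int(u)],1])[:3]
    D=T[:3,:3]@d;o=T[:3,3];return o+D*(z-o[2])/D[2]
def tool(p):  # world displacement to target p in tool axes mm
    st=r.get_state();return R.from_quat(st["eef_rot"]).inv().apply(np.array(p)-st["tool_pos"])*1000
E
python3 - <<'E'
from h import *
snap("top","pics/t1.png");snap("side","pics/s1.png")
st=r.get_state();print(st["clock"],st["tool_pos"],R.from_quat(st["eef_rot"]).as_matrix().round(3),st["opening"])
E
```

```text
0.1 [ 0.20513824 -0.58978826  0.23801469] [[ 0.944  0.329 -0.001]
 [ 0.329 -0.944  0.002]
 [-0.    -0.002 -1.   ]] 0.9982469302100168
```

View pics/t1.png

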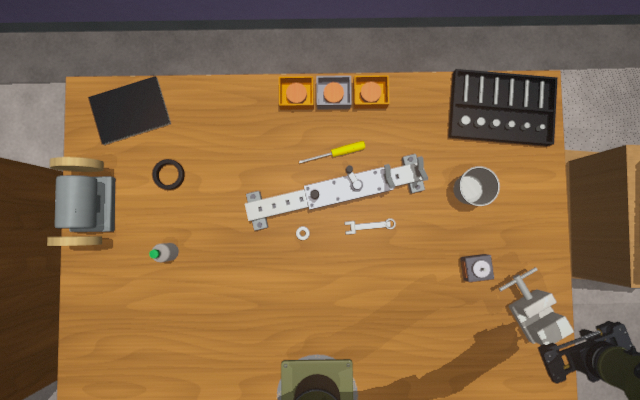

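View pics/s1.png

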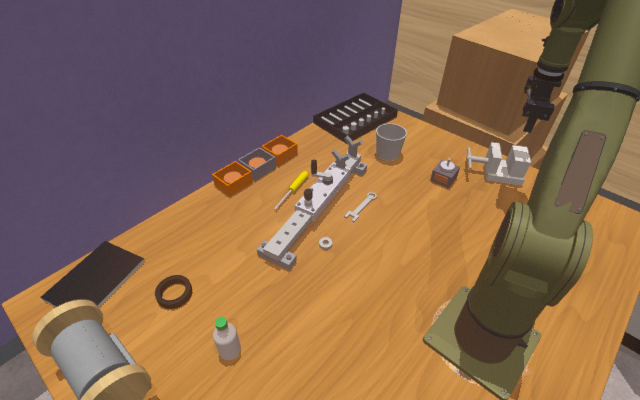

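The top view shows the plunger knob near (315,195), the crank axis near (356,184) and its grip near (350,171). The fixed end is on the right, and stand +x points up in the image. I'll enlarge this area.

Run:
```python
from h import *
s=dict(np.load("pics/t1.npz"))
c=cv2.imread("pics/t1.png")[145:235,240:440];cv2.imwrite("pics/t1c.png",cv2.resize(c,None,fx=4,fy=4,interpolation=cv2.INTER_CUBIC))
for n,u,v,z in [("knob",315,195,.118),("grip",350,171,.144),("axis",356,184,.1),("railL",246,211,.055),("vend",415,174,.055)]:print(n,w(s,u,v,z).round(4),w(s,u,v).round(4))
```

```text
knob [ 0.5684 -0.0055  0.118 ] [ 0.5681 -0.0056  0.1218]
grip [ 0.629  -0.0996  0.144 ] [ 0.629  -0.0996  0.1436]
axis [ 0.5986 -0.1181  0.1   ] [ 0.5986 -0.1181  0.0998]
railL [0.5305 0.1919 0.055 ] [0.5305 0.1922 0.0531]
vend [ 0.6295 -0.2903  0.055 ] [ 0.6293 -0.2901  0.0561]
```

View pics/t1c.png

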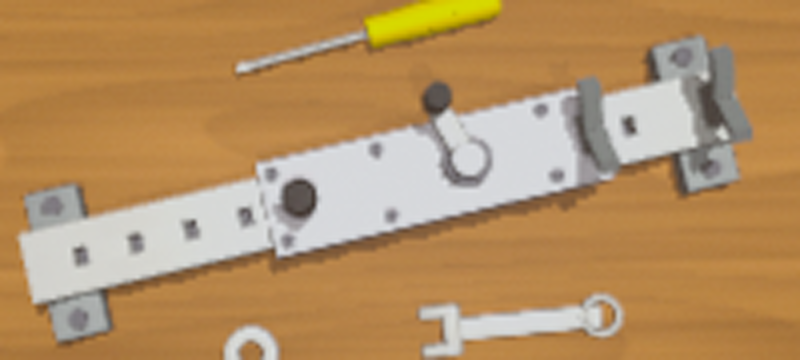

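The crop shows the knob top at about (314.8,194.3), the grip top at (349.3,169.3), the axis at (357,184.8), and rail slots from (260,208.8) to (397.3,176.3).

Run:
```python
from h import *
s=dict(np.load("pics/t1.npz"))
f=lambda a,b,z:w(s,240+a/4-.4,145+b/4-.4,z)
h=[f(*p,.055) for p in[(81,255),(136,242),(191,229),(245,215),(629,125)]]
k=f(299,197,.123);g=f(437,97,.144);ax=f(468,159,.1)
d=h[0]-h[4];th=np.arctan2(-d[0],d[1]);y=np.array([-np.sin(th),np.cos(th),0]);x=np.array([np.cos(th),np.sin(th),0])
print("yaw",np.degrees(th));print(np.round(h,4));print("k",k,"g",g,"ax",ax,"ax from k",k-.12*y)
print("local rel h4: ",[((p-h[4])@np.c_[x,y]).round(4) for p in h+[k,g,ax]])
a=k-.12*y;print("angle",np.degrees(np.arctan2((g-a)@y,(g-a)@x)),np.linalg.norm((g-a)[:2]))
st=r.get_state();print(tool(g))
```

```text
yaw 12.603166289595835
[[ 0.5374  0.1526  0.055 ]
 [ 0.5461  0.1135  0.055 ]
 [ 0.5548  0.0744  0.055 ]
 [ 0.5643  0.036   0.055 ]
 [ 0.6249 -0.2384  0.055 ]]
k [ 0.57117353 -0.00391474  0.123     ] g [ 0.63477119 -0.09667123  0.144     ] ax [ 0.59758078 -0.11976     0.1       ] ax from k [ 0.59735719 -0.12102331  0.123     ]
local rel h4:  [array([0.    , 0.4006]), array([-0.    ,  0.3606]), array([-1.000e-04,  3.206e-01]), array([0.0008, 0.281 ]), array([0., 0.]), array([-0.0012,  0.2406]), array([0.0406, 0.1362]), array([-0.0007,  0.1217])]
angle 20.456188527264505 0.04464112970311176
[ 567.82437834 -324.40287655   94.47685479]
```

>>> move_arm:
  motion:
    - [52, -30, 0, 0, 0, 0, 0]
    - [104, -60, 0, 0, 0, 0, 0.3]
    - [156, -89, 0, 0, 0, 0, 0.5]
    - [208, -119, 0, 0, 0, 0, 0.5]
    - [260, -149, 0, 0, 0, 0, 0.5]
  newtons: 30

```text
clock: 0.72
tool_pos: [0.4029, -0.3625, 0.2385]
eef_rot: [0.986, 0.167, -0.0, -0.0]
contact_force: [1.0, -0.9, 1.0]
opening: 0.572
finger_force: 0.0
```

>>> move_arm:
  motion:
    - [52, -30, 0, 0, 0, 0, 0.5]
    - [104, -60, 0, 0, 0, 0, 0.5]
    - [156, -89, 0, 0, 0, 0, 0.5]
    - [208, -119, 0, 0, 0, 3, 0.5]
    - [250, -149, 0, 0, 0, 6.6, 0.5]

```text
clock: 1.35
tool_pos: [0.5904, -0.1391, 0.2383]
eef_rot: [0.994, 0.109, -0.0, -0.0]
contact_force: [0.6, 0.3, -0.1]
opening: 0.499
finger_force: 0.0
```

Run:
```python
from h import *
s=snap("wrist","pics/w1.png")
st=r.get_state();print(st["clock"],st["tool_pos"],R.from_quat(st["eef_rot"]).as_euler("xyz",degrees=True),st["opening"],st["contact_force"],tool([.6347,-.0967,.106]),s["world_to_cam"].round(3))
```

```text
1.4 [ 0.59494641 -0.12948083  0.2383824 ] [-179.63755732   -0.35636143   13.01265939] 0.5024560999060058 [4.10310659 5.05284403 0.16512573] [ 45.28960792 -22.1481833  132.80941543] [[ 0.217 -0.976 -0.002 -0.263]
 [-0.939 -0.209  0.271  0.489]
 [-0.265 -0.057 -0.963  0.537]
 [ 0.     0.     0.     1.   ]]
```

View pics/w1.png

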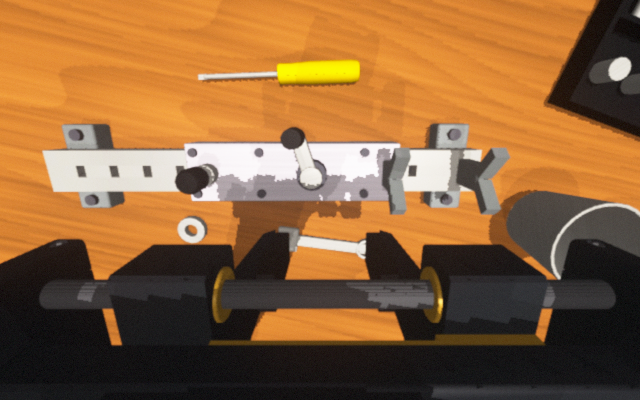

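The wrist view is aligned with the rail: grip top at (292,138), axis hub at (311,176), knob top at (191,180), slots at (81,171), (114,171), (148,171) and (412,171).

Run:
```python
from h import *
s=dict(np.load("pics/w1.npz"))
g=w(s,292,138,.144);a=w(s,311,176,.1);k=w(s,191,180,.123);h=[w(s,u,171,.055) for u in (81,412)]
print(g,a,k,h)
d=h[0]-h[1];print(np.degrees(np.arctan2(-d[0],d[1])),np.linalg.norm(d))
st=r.get_state();print(st["tool_pos"],tool([*g[:2],.106]))
```

```text
[ 0.63875313 -0.09682276  0.144     ] [ 0.60119834 -0.11847319  0.1       ] [ 0.57678065 -0.00643706  0.123     ] [array([0.53769774, 0.1549273 , 0.055     ]), array([ 0.62457513, -0.23529331,  0.055     ])]
12.551430716712993 0.39977469267984195
[ 0.59494641 -0.12948083  0.2383824 ] [ 49.21093435 -21.11581025 132.82727494]
```

>>> move_arm:
  motion:
    - [28, -16, 20, 0, 0, 0, 0.5]
    - [56, -32, 40, 0, 0, 0, 0.5]
    - [56, -32, 60, 0, 0, 0, 0.5]
    - [56, -32, 60, 0, 0, 0, 0.5]
    - [56, -32, 60, 0, 0, 0, 0.5]

```text
clock: 2.02
tool_pos: [0.6368, -0.0987, 0.1793]
eef_rot: [0.994, 0.109, 0.0, 0.0]
contact_force: [-0.3, 0.4, 1.1]
opening: 0.499
finger_force: 0.0
```

Run:
```python
from h import *
s=snap("wrist","pics/w2.png")
st=r.get_state();print(st["clock"],st["tool_pos"],R.from_quat(st["eef_rot"]).as_euler("xyz",degrees=True),tool([.636,-.097,.106]))
```

```text
2.075 [ 0.63705173 -0.09870331  0.1796543 ] [ 1.79951723e+02 -6.41427002e-02  1.25243935e+01] [-0.73978236 -1.95290788 73.6518952 ]
```

View pics/w2.png

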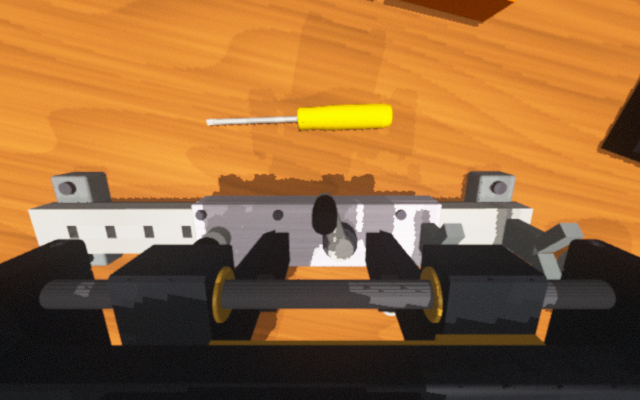

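Now settled: grip top at about (324,205), between the fingers. Slots at (71,232), (109,232), (148,232) and (186,232).

Run:
```python
from h import *
s=dict(np.load("pics/w2.npz"))
for p in [(324,205,.144),(71,232,.055),(186,232,.055)]:print(w(s,*p).round(4))
print([w(s,324,v).round(4) for v in (200,205,210,225)])
print(tool([*w(s,324,205,.144)[:2],.106]))
```

```text
[ 0.6505 -0.0927  0.144 ]
[0.5368 0.1566 0.055 ]
[0.5631 0.0381 0.055 ]
[array([ 0.6469, -0.0932,  0.1188]), array([ 0.6463, -0.0935,  0.1299]), array([ 0.6461, -0.0937,  0.1412]), array([ 0.6361, -0.0959,  0.1436])]
[14.3475845  -2.97439983 73.66792483]
```

>>> move_arm:
  motion:
    - [0, -3, 37, 0, 0, 0, 0.5]
    - [0, -3, 73, 0, 0, 0, 0.5]
    - [0, -3, 73, 0, 0, 0, 0.6]
    - [0, -3, 73, 0, 0, 0, 1]
    - [0, -3, 73, 0, 0, 0, 1]
  newtons: 30

```text
clock: 2.7
tool_pos: [0.6376, -0.0955, 0.1078]
eef_rot: [0.994, 0.109, 0.002, 0.001]
contact_force: [0.2, 0.4, 0.9]
opening: 0.204
finger_force: 30.1
```

>>> move_arm:
  motion:
    - [0, 0, 0, 0, 0, 0, 1]
    - [0, 0, 0, 0, 0, 0, 1]

```text
clock: 2.95
tool_pos: [0.6377, -0.0954, 0.1076]
eef_rot: [0.994, 0.109, 0.002, 0.001]
contact_force: [0.2, -0.2, 7.1]
opening: 0.201
finger_force: 30.0
```

Run:
```python
import numpy as np
c=lambda p:np.r_[45*np.cos(np.radians(p)),-45*np.sin(np.radians(p))]
for p0 in range(20,720,100):print(p0,[list((c(p0+20*i)-c(p0)).round(1)) for i in range(1,6)])
```

```text
20 [[np.float64(-7.8), np.float64(-13.5)], [np.float64(-19.8), np.float64(-23.6)], [np.float64(-34.5), np.float64(-28.9)], [np.float64(-50.1), np.float64(-28.9)], [np.float64(-64.8), np.float64(-23.6)]]
120 [[np.float64(-12.0), np.float64(10.0)], [np.float64(-19.8), np.float64(23.6)], [np.float64(-22.5), np.float64(39.0)], [np.float64(-19.8), np.float64(54.4)], [np.float64(-12.0), np.float64(67.9)]]
220 [[np.float64(12.0), np.float64(10.0)], [np.float64(26.7), np.float64(15.4)], [np.float64(42.3), np.float64(15.4)], [np.float64(57.0), np.float64(10.0)], [np.float64(68.9), np.float64(0.0)]]
320 [[np.float64(7.8), np.float64(-13.5)], [np.float64(10.5), np.float64(-28.9)], [np.float64(7.8), np.float64(-44.3)], [np.float64(0.0), np.float64(-57.9)], [np.float64(-12.0), np.float64(-67.9)]]
420 [[np.float64(-14.7), np.float64(-5.3)], [np.float64(-30.3), np.float64(-5.3)], [np.float64(-45.0), np.float64(-0.0)], [np.float64(-57.0), np.float64(10.0)], [np.float64(-64.8), np.float64(23.6)]]
520 [[np.float64(-2.7), np.float64(15.4)], [np.float64(-0.0), np.float64(30.8)], [np.float64(7.8), np.float64(44.3)], [np.float64(19.8), np.float64(54.4)], [np.float64(34.5), np.float64(59.7)]]
620 [[np.float64(15.6), np.float64(0.0)], [np.float64(30.3), np.float64(-5.3)], [np.float64(42.3), np.float64(-15.4)], [np.float64(50.1), np.float64(-28.9)], [np.float64(52.8), np.float64(-44.3)]]
```

>>> move_arm:
  motion:
    - [-8, -13.5, 0, 0, 0, 0, 1]
    - [-20, -23.5, 0, 0, 0, 0, 1]
    - [-34.5, -29, 0, 0, 0, 0, 1]
    - [-50, -29, 0, 0, 0, 0, 1]
    - [-65, -23.5, 0, 0, 0, 0, 1]

```text
clock: 3.58
tool_pos: [0.5697, -0.0849, 0.1076]
eef_rot: [0.994, 0.11, 0.003, -0.0]
contact_force: [2.4, -1.2, 5.4]
opening: 0.2
finger_force: 30.0
```

>>> move_arm:
  motion:
    - [-12, 10, 0, 0, 0, 0, 1]
    - [-20, 23.5, 0, 0, 0, 0, 1]
    - [-22.5, 39, 0, 0, 0, 0, 1]
    - [-20, 54.5, 0, 0, 0, 0, 1]
    - [-12, 68, 0, 0, 0, 0, 1]

```text
clock: 4.2
tool_pos: [0.5717, -0.1553, 0.1075]
eef_rot: [0.994, 0.109, 0.001, 0.0]
contact_force: [0.2, 3.4, 7.6]
opening: 0.201
finger_force: 30.0
```

>>> move_arm:
  motion:
    - [12, 10, 0, 0, 0, 0, 1]
    - [26.5, 15.5, 0, 0, 0, 0, 1]
    - [42, 15.5, 0, 0, 0, 0, 1]
    - [57, 10, 0, 0, 0, 0, 1]
    - [69, 0, 0, 0, 0, 0, 1]

```text
clock: 4.82
tool_pos: [0.6392, -0.1412, 0.1075]
eef_rot: [0.994, 0.109, 0.001, 0.001]
contact_force: [-3.4, -0.2, 7.1]
opening: 0.202
finger_force: 30.0
```

>>> move_arm:
  motion:
    - [8, -13.5, 0, 0, 0, 0, 1]
    - [10.5, -29, 0, 0, 0, 0, 1]
    - [8, -44.5, 0, 0, 0, 0, 1]
    - [0, -58, 0, 0, 0, 0, 1]
    - [-12, -68, 0, 0, 0, 0, 1]

```text
clock: 5.45
tool_pos: [0.6137, -0.0764, 0.1076]
eef_rot: [0.994, 0.11, 0.003, 0.001]
contact_force: [1.9, -3.4, 5.8]
opening: 0.201
finger_force: 30.0
```

Run:
```python
from h import *
s=snap("top","pics/t2.png")
c=cv2.imread("pics/t2.png")[145:235,240:440];cv2.imwrite("pics/t2c.png",cv2.resize(c,None,fx=4,fy=4,interpolation=cv2.INTER_CUBIC))
st=r.get_state();print(st["clock"],st["tool_pos"],st["contact_force"],st["moment"],R.from_quat(st["eef_rot"]).as_euler("xyz",degrees=True))
```

```text
5.5 [ 0.61114378 -0.07543278  0.10746856] [-2.36580506  0.205821    9.09069482] [-0.08861159  0.11186581  0.03925688] [ 1.79958839e+02 -1.10038352e-01  1.26438227e+01]
```

View pics/t2c.png

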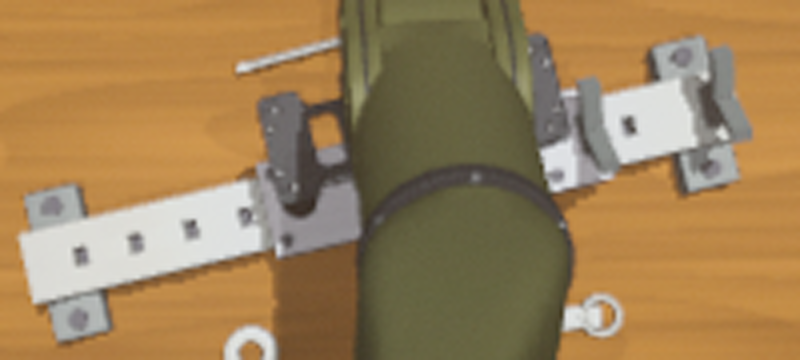

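The arm hides the crank here, but the opening is unchanged, so the grip is still held. I'll continue.

>>> move_arm:
  motion:
    - [-14.5, -5.5, 0, 0, 0, 0, 1]
    - [-30, -5.5, 0, 0, 0, 0, 1]
    - [-45, 0, 0, 0, 0, 0, 1]
    - [-57, 10, 0, 0, 0, 0, 1]
    - [-65, 23.5, 0, 0, 0, 0, 1]

```text
clock: 6.12
tool_pos: [0.5548, -0.1127, 0.1075]
eef_rot: [0.994, 0.11, 0.002, -0.0]
contact_force: [1.8, 1.2, 6.3]
opening: 0.196
finger_force: 30.0
```

>>> move_arm:
  motion:
    - [-2.5, 15.5, 0, 0, 0, 0, 1]
    - [0, 31, 0, 0, 0, 0, 1]
    - [8, 44.5, 0, 0, 0, 0, 1]
    - [20, 54.5, 0, 0, 0, 0, 1]
    - [34.5, 59.5, 0, 0, 0, 0, 1]

```text
clock: 6.75
tool_pos: [0.6007, -0.1653, 0.1075]
eef_rot: [0.994, 0.109, 0.001, 0.001]
contact_force: [-1.1, -0.1, 8.2]
opening: 0.2
finger_force: 30.0
```

>>> move_arm:
  motion:
    - [15.5, 0, 0, 0, 0, 0, 1]
    - [30, -5.5, 0, 0, 0, 0, 1]
    - [42, -15.5, 0, 0, 0, 0, 1]
    - [50, -29, 0, 0, 0, 0, 1]
    - [52.5, -44.5, 0, 0, 0, 0, 1]

```text
clock: 7.38
tool_pos: [0.6436, -0.1099, 0.1076]
eef_rot: [0.994, 0.109, 0.002, 0.001]
contact_force: [-0.2, -2.5, 6.0]
opening: 0.203
finger_force: 30.0
```

>>> move_arm:
  motion:
    - [0, 0, 0, 0, 0, 0, 1]
    - [0, -2, 0, 0, 0, 0, 1]
    - [0, -4, 0, 0, 0, 0, 1]

```text
clock: 7.75
tool_pos: [0.643, -0.1077, 0.1077]
eef_rot: [0.994, 0.109, 0.003, 0.002]
contact_force: [2.8, -5.6, 5.8]
opening: 0.203
finger_force: 30.0
```

>>> move_arm:
  motion:
    - [0, -2, 0, 0, 0, 0, 1]
    - [0, -4, 0, 0, 0, 0, 1]
    - [0, -4, 0, 0, 0, 0, 1]

```text
clock: 8.12
tool_pos: [0.6428, -0.1071, 0.1077]
eef_rot: [0.994, 0.108, 0.004, 0.004]
contact_force: [4.5, -9.0, 4.3]
opening: 0.204
finger_force: 30.0
```

>>> move_arm:
  motion:
    - [0, 0, 0, 0, 0, 0, 0.5]
    - [0, 0, 0, 0, 0, 0, 0.5]
    - [0, 0, -5, 0, 0, 0, 0.5]
    - [0, 0, -55, 0, 0, 0, 0.5]
    - [-22, -56, -55, 0, 0, 0, 0.5]

```text
clock: 8.75
tool_pos: [0.6105, -0.0551, 0.1642]
eef_rot: [0.994, 0.106, 0.005, 0.002]
contact_force: [0.6, 2.4, -0.6]
opening: 0.497
finger_force: 0.0
```

>>> move_arm:
  motion:
    - [-23, -56, 0, 0, 0, 0, 0.5]
    - [-23, -56, 0, 0, 0, 0, 0.5]
    - [-23, -56, 0, 0, 0, 0, 0.5]

```text
clock: 9.12
tool_pos: [0.5716, -0.0017, 0.161]
eef_rot: [0.994, 0.11, 0.0, 0.0]
contact_force: [0.6, -0.5, 0.2]
opening: 0.494
finger_force: 0.0
```

Run:
```python
from h import *
s=snap("wrist","pics/w3.png");snap("top","pics/t3.png")
a=cv2.imread("pics/t3.png")[145:235,240:440];b=cv2.imread("pics/w3.png")[120:330]
cv2.imwrite("pics/c3.png",np.vstack([cv2.resize(b,(800,262)),cv2.resize(a,(740,333))[:, :740] if 0 else cv2.resize(a,(800,330))]))
st=r.get_state();print(st["clock"],st["tool_pos"],st["contact_force"],R.from_quat(st["eef_rot"]).as_euler("xyz",degrees=True),tool([.572,-.002,.089]))
```

```text
9.225 [ 0.5721013  -0.00317204  0.16075852] [ 0.70568033 -0.34588077 -0.13907018] [ 1.79940893e+02 -3.38904209e-02  1.24766289e+01] [ 0.11185399 -1.240275   71.75735328]
```

View pics/c3.png

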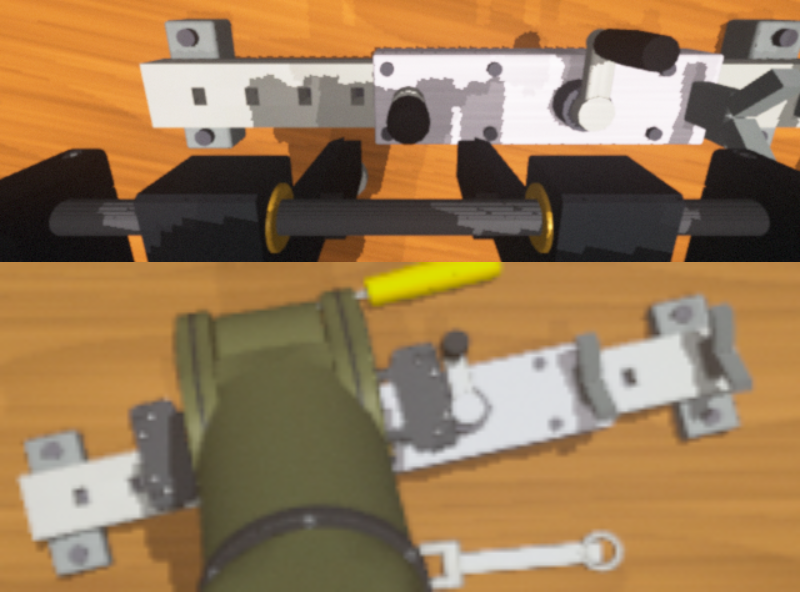

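The crank arm now stands square to the rail along stand +x (wrist crop, hub at (598,110)), so it is at its stop. The knob at (408,120) is centred between the fingers.

Run:
```python
from h import *
s=dict(np.load("pics/w3.npz"))
for v in range(185,240,3):print(v,w(s,326,v).round(4))
m=[w(s,u,v) for u in range(295,360) for v in range(185,240)];m=np.array([p for p in m if .119<p[2]<.128]);print(len(m),(m.min(0)+m.max(0))/2,m.mean(0))
```

```text
185 [0.5865 0.0035 0.0682]
188 [0.584  0.0029 0.0685]
191 [0.5839 0.0028 0.0794]
194 [0.5823 0.0024 0.0829]
197 [0.5849 0.0029 0.1025]
200 [0.5848 0.0029 0.1104]
203 [0.5849 0.0028 0.1183]
206 [0.5833 0.0025 0.1204]
209 [0.5817 0.0021 0.1222]
212 [0.5798 0.0017 0.1231]
215 [0.5773 0.0011 0.1221]
218 [0.5753 0.0007 0.1226]
221 [5.731e-01 2.000e-04 1.226e-01]
224 [ 5.713e-01 -2.000e-04  1.237e-01]
227 [ 0.5688 -0.0008  0.123 ]
230 [ 0.5665 -0.0013  0.123 ]
233 [ 0.564  -0.0018  0.1222]
236 [ 0.5098 -0.0133 -0.0007]
239 [ 0.5066 -0.014   0.0008]
800 [5.72796006e-01 3.26199626e-04 1.21472602e-01] [5.73401003e-01 4.57877675e-04 1.22087244e-01]
```

>>> move_arm:
  motion:
    - [1.5, -3, 35, 0, 0, 0, 0.5]
    - [1.5, -3, 67, 0, 0, 0, 0.5]
    - [1.5, -3, 67, 0, 0, 0, 0.5]
    - [1.5, -3, 67, 0, 0, 0, 1]
    - [1.5, -3, 67, 0, 0, 0, 1]
  newtons: 50

```text
clock: 9.85
tool_pos: [0.5735, 0.0002, 0.0951]
eef_rot: [0.994, 0.109, 0.001, 0.001]
contact_force: [2.8, -7.9, -0.6]
opening: 0.3
finger_force: 4.4
```

>>> move_arm:
  motion:
    - [0, 0, 0, 0, 0, 0, 1]
    - [0, 0, 0, 0, 0, 0, 1]

```text
clock: 10.1
tool_pos: [0.5736, -0.0004, 0.0948]
eef_rot: [0.994, 0.109, 0.002, 0.001]
contact_force: [1.9, -6.3, 2.0]
opening: 0.275
finger_force: 50.0
```

>>> move_arm:
  motion:
    - [0, 1, -4, 0, 0, 0, 1]
    - [0, 1, -8, 0, 0, 0, 1]
    - [0, 1, -11, 0, 0, 0, 1]
    - [0, 1, -11, 0, 0, 0, 1]
    - [0, 1, -11, 0, 0, 0, 1]

```text
clock: 10.72
tool_pos: [0.5731, 0.0013, 0.1045]
eef_rot: [0.994, 0.11, 0.001, -0.0]
contact_force: [5.3, -0.7, -8.7]
opening: 0.277
finger_force: 50.0
```

>>> move_arm:
  motion:
    - [0, 0, -1, 0, 0, 0, 1]
    - [0, -10, -1, 0, 0, 0, 1]
    - [0, -20, -1, 0, 0, 0, 1]
    - [0, -30, -1, 0, 0, 0, 1]
    - [0, -40, -1, 0, 0, 0, 1]

```text
clock: 11.35
tool_pos: [0.5644, 0.0402, 0.1054]
eef_rot: [0.994, 0.11, 0.001, -0.0]
contact_force: [6.1, -2.3, -9.5]
opening: 0.279
finger_force: 50.0
```

>>> move_arm:
  motion:
    - [0, 0, 0, 0, 0, 0, 1]
    - [0, 0, 0, 0, 0, 0, 1]

```text
clock: 11.6
tool_pos: [0.5639, 0.0425, 0.1053]
eef_rot: [0.994, 0.111, 0.0, -0.002]
contact_force: [4.6, 2.9, -9.7]
opening: 0.279
finger_force: 50.0
```

>>> move_arm:
  motion:
    - [0.5, 2, 0, 0, 0, 0, 1]
    - [0.5, 2, 0, 0, 0, 0, 1]
    - [0.5, 2, 3, 0, 0, 0, 1]
    - [0.5, 2, 6, 0, 0, 0, 1]
    - [0.5, 2, 6, 0, 0, 0, 1]

```text
clock: 12.22
tool_pos: [0.5649, 0.0382, 0.0998]
eef_rot: [0.994, 0.11, 0.0, -0.0]
contact_force: [3.0, 3.3, -4.5]
opening: 0.274
finger_force: 50.0
```

>>> move_arm:
  motion:
    - [0, 0, 4, 0, 0, 0, 1]
    - [0, 0, 8, 0, 0, 0, 1]
    - [0, 0, 11, 0, 0, 0, 1]
    - [0, 0, 12, 0, 0, 0, 1]
    - [0, 0, 12, 0, 0, 0, 1]

```text
clock: 12.85
tool_pos: [0.5652, 0.0372, 0.0901]
eef_rot: [0.994, 0.109, 0.001, 0.0]
contact_force: [-2.1, 1.7, 19.5]
opening: 0.282
finger_force: 50.0
```

>>> move_arm:
  motion:
    - [0, 0, 1, 0, 0, 0, 1]
    - [0, 0, 1, 0, 0, 0, 1]
    - [0, 0, 1, 0, 0, 0, 1]

```text
clock: 13.22
tool_pos: [0.5653, 0.037, 0.09]
eef_rot: [0.994, 0.109, 0.001, 0.001]
contact_force: [-3.6, 2.3, 27.5]
opening: 0.278
finger_force: 50.0
```

Run:
```python
from h import *
s=snap("side","pics/s4.png");t=snap("top","pics/t4.png");v=snap("wrist","pics/w4.png")
p=s["intrinsics"]@(s["world_to_cam"]@[.565,.038,.09,1])[:3];p=(p/p[2]).astype(int);print(p)
a=cv2.imread("pics/s4.png")[p[1]-38:p[1]+38,p[0]-50:p[0]+50];b=cv2.imread("pics/t4.png")[145:235,240:440]
cv2.imwrite("pics/c4.png",np.hstack([cv2.resize(a,(400,304),interpolation=2),cv2.copyMakeBorder(cv2.resize(b,(400,180)),0,124,0,0,0)]))
st=r.get_state();print(st["clock"],st["tool_pos"],st["contact_force"],st["opening"])
m=[w(v,x,y) for x in range(300,355) for y in range(180,400)];m=np.array([q for q in m if .112<q[2]<.13 and abs(q[1]-.038)<.015 and abs(q[0]-.565)<.015]);print(len(m),m.size and np.percentile(m[:,2],[10,50,90]))
```

```text
[300 206   1]
13.375 [0.56529736 0.03702784 0.09007746] [-2.82491067  2.12265135 28.33597201] 0.2736818167428095
1538 [0.11328487 0.11707641 0.118132  ]
```

View pics/c4.png

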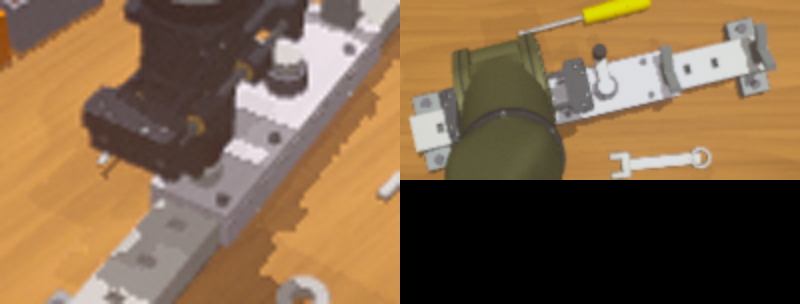

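The section has moved one slot: two slots now show between the V rests, where there was one. The knob top is at z = 0.118, which is fully home, and it is held down with about 28 N.

```bash
python3 -c "
from plant import finish_job
print(finish_job())"
```

```text
the job is handed in; nothing more can be done
None
```

The crank is wound to its stop, the section is one hole further out, and the plunger was fully home and still held down when I handed the job in at about 13 s; I did not touch the loose things.

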